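# Find the matching gear and close it up in mesh with the master

### The arm

A 6-joint arm with a two-finger parallel gripper is mounted at the origin on a cart in front of the work surface, level with it; the furniture and walls round the work are solid. World frame = base frame: x ahead of the robot, y to its left, z up, the work surface at z = 0. Lengths are in mm, angles in rad, forces in N, time in s.
With the tool pointing down it reaches from about 300 to 775 mm from the base axis. Payload 14.6 kg.
Tool frame: the origin (TCP) lies at the very end of the fingers, on their centre line; the grasp point (between the pads) lies 19 mm behind it; z points along the fingers, y is the line along which they close (so a half turn about z gives the same grasp; the last joint's range is limited). The gripper opens to 94 mm and grips with 3 to 60 N. Pads are 16 mm wide; open, the fingers measure 119 mm over their backs; the gripper's body (75 mm by 177 mm) begins 78 mm behind the grasp point.
Start: joints at [1.104, 0.3, 1.521, -0, 1.321, -0.067], TCP at [214.075, 506.617, 179.046] pointing down, gripper open.
Joint ranges: [-3.03, 3.03], [-0.79, 2.21], [0.23, 2.52], [-1.04, 4.18], [0, 3.07], [-2.55, 2.55]. Speed limits (rad/s): [2.22, 2.22, 2.57, 3.14, 3.14, 3.14].

### API

Orientations are given as [roll, pitch, yaw] about the fixed x, y, z axes, in that order (R = Rz(yaw) Ry(pitch) Rx(roll)).
In Python, from cell import manip gives the robot as it stands.
- The arm moves only by the tool servo_tool, never from a script. Its argument "motion" is a list that holds one entry, the list of rows, each a list of 7 numbers: the shift along the world's x, y, z as a fraction of full scale, then the turn, a rotation vector about the world's x, y, z as a fraction of full scale, then the closure, from 0 (fully open) to 1 (shut). In form: [[[x, y, z, rx, ry, rz, gripper], ...]]. A call has 1 to 10 rows; each row is the pose to reach, as a shift and turn from the pose commanded when the call began, turning the shorter way round; what a row does not reach only later rows make up. Full scale, the value 1, is 0.5 m for a shift and pi rad for a turn. A row lasts 1/10 s, in which the tool goes at most 50 mm and 8.59 degrees, less where a joint would pass 70% of its speed; a pose out of reach is approached as far as the arm can. A call with a number of a shift or a turn outside -1 to 1 is refused whole. A call with a gripper value outside its range is refused whole. The fingers move at their own pace and stop on an object; "newtons" is the grip in N (left out, the last holds). Time passes only in rows, so rows that repeat a pose let the fingers close. It gives the time, the measured TCP pose, the force, the opening and the grip force at its end, in the units of the state.
- manip.read_state(): the state, without advancing time (a new reading comes with each control period).
- manip.camera(name): name is "scene" or "top" or "wrist"; returns a dict with "frame" (384x512x3 uint8, red, green, blue), "range_z" (384x512 float32, mm along the optical axis (not along the pixel's ray), 0 where there is no reading), "vfov" (degrees; the focal length in pixels is half the picture's height over the tangent of half this angle, whatever the lens; pixels are square), "cx", "cy" (the principal point, pixels), "cam_to_world" (4x4, takes a point from camera to world coordinates). Camera axes: x right, y down, z forward; pixel columns grow to the right and rows downward; lengths in mm; the calibration is good to about 2 mm. A picture is of the moment at which its call begins.
- manip.sign_off(): hands the job in; it is judged then, once.
The state is a dict: "clock": time; "joints": joint angles; "qd": joint speeds; "effort": joint torques, N m; "eef_pos": TCP position; "eef_rot": TCP orientation; "wrist_force": force on the tool from outside, world axes, zero at the start; "moment": the same for the moment, N m; "finger_gap": finger opening in mm; "finger_force": force on a finger pad.
Only numpy, scipy, OpenCV 4.12 (cv2) and the standard library are available. Lean on these libraries where they do the work, as an engineer would, in place of code of your own. Each camera call takes 0.05 s, during which the arm holds its last target. There are 200 camera calls.

### The job

One of the three loose gears has the same number of teeth as the master gear on the post of the mesh tester. Pull the tester's door down flat, slide that gear over it along the plate, without lifting it off, between the rails until its teeth are fully in mesh with the master, then push the door back up until it is fully shut behind the gear. Leave the other two gears and the things on the bench where they are.

Things in the scene. Friction and masses are not known exactly. Their poses are not given: they have to be found in the camera images.
- tester: fixed mesh tester on a grey metal plate 430 x 264 mm, top face 16 mm above the bench. Origin on the bench under the middle of the door's hinge line; x runs from the door into the test bay, z up; plate from x = -258 to 172, y = -132 to 132. The three gears lie before the door at about (-122, 87), (-122, -87) and (-211, 0); which is where varies.
- bay_mouth (a point): on the plate, middle of the door's hinge line (hinge along y); axes as the tester's. Two rails run along x into the bay: inner faces at y = +43.5 and -43.5, 8 mm thick, 23 mm high, from x = 5 (flared mouths) to 148. Master's axis at x = 113.5, y = 0. Cross bar at x = 159. Door down: lies flush in the plate, x = -70 to 0, gears slide over it.
- master_centre (a point): centre of the master gear, half-way up: steel, 16 teeth, 81 mm outside diameter, 20 mm thick, turns freely on a fixed upright post; nut and hub rise to 32 mm above the plate. A 16-tooth gear pushed fully into mesh has its axis about 71 to 72 mm from this one; tip against tip 81 mm.
- door (a joint): bottom-hinged door (rad): 0 shut (upright across the bay's mouth), 1.57 down flat in the plate (stop at 1.585). 134 mm wide, 70 high, 8 thick, 0.35 kg; hinge line along the tester's y at its inner face, at plate height. A few N at its tabs move it. It stays where left while under about 0.5 rad open; beyond that it falls open by itself.
- door_tab_left (a point): grip point on the door's left tab (tester y = +60 mm), moves with the door. Tab: bar 10 mm thick along y, 16 wide, 46 long, standing off the door's inner face 56 mm from the hinge. Shut: it points level into the bay outside the rail, this point at x = 34, 56 above the plate. Down: it stands upright, this point at x = -56, 34 above the plate.
- door_tab_right (a point): the same on the right tab (tester y = -60 mm)
- master_turn (a joint): angle of the master gear on its post (rad), free to turn, any start; one tooth is 0.393 rad
- gear_a_centre (a point): centre of a loose flat steel spur gear with 16 teeth (the one that matches the master), lying on the plate: 81 mm outside diameter, 20 mm thick (underside on the plate), plain round through bore 44 mm across, about 0.3 kg; the point lies on its axis half-way up, 10 mm above the plate
- gear_b_centre (a point): centre of a loose flat steel spur gear with 10 teeth (few coarse teeth, does not match), lying on the plate: 81 mm outside diameter, 20 mm thick (underside on the plate), plain round through bore 44 mm across, about 0.3 kg; the point lies on its axis half-way up, 10 mm above the plate
- gear_c_centre (a point): centre of a loose flat steel spur gear with 24 teeth (many fine teeth, does not match), lying on the plate: 81 mm outside diameter, 20 mm thick (underside on the plate), plain round through bore 44 mm across, about 0.3 kg; the point lies on its axis half-way up, 10 mm above the plate
- gauge_black: bystander: loose black round dial gauge lying on its back, 168x138x47 mm, origin under its middle
- oil_bottle: bystander: loose small amber oil bottle with red spout, standing, 35 mm wide, 112 mm tall, origin under its middle
- label_roll: bystander: loose white roll of labels lying flat, 68 mm across, 30 mm high, origin under its middle
There are look-alikes about, which are no part of the job. What is shaped like the part that bears gear_a_centre but red is not meant.

How it is judged (in metres and radians):
On the way, in this order (a step that is already met when the one before it is completed fails the run):
1. the door is down flat (value of joint door above 1.5 rad), for 0.2 s.
2. the 16-tooth gear is fully in mesh with the master, the door still down (horizontal distance between gear_a_centre and master_centre below 0.0755 m and x of gear_a_centre in the frame of tester below 0.075 m and value of joint door above 1.3 rad), for 0.2 s.
At the end, for the whole second after the job is handed in: the 16-tooth gear lies flat on the plate between the rails with its axis within 75.5 mm of the master's (full mesh is about 71 to 72, tip on tip is 81), at rest; the door is shut (under 0.12 rad) (value of joint door below 0.12 rad and horizontal distance between gear_a_centre and master_centre below 0.0755 m and z of gear_a_centre in the frame of tester between 0.022 and 0.031 m and x of gear_a_centre in the frame of tester below 0.075 m and angle between gear_a_centre's own z axis and vertical below 0.1 rad and linear speed of gear_a below 0.02 m/s); the robot touches nothing.
It fails at once if the matching gear is lifted more than 10 mm off the plate (z of gear_a_centre in the frame of tester above 0.036 m).
It fails at once if another gear is moved more than 20 mm (distance of any of gear_b_centre, gear_c_centre from where it was at the start of the episode above 0.02 m).
It fails at once if a bystander on the bench is moved more than 20 mm (distance of any of gauge_black, oil_bottle, label_roll from where it was at the start of the episode above 0.02 m).
It also fails if it takes over 67 s, if anything falls off the work surface, if the arm or the gripper's body presses on something with over 40 N, if the wrist force passes 120 N, or if a joint passes its speed limit or range.

## Working session

There is one attempt and no reset: what is moved stays moved. The work goes in short steps, Python scripts to look and compute and a tool call to move; the robot and the scene stay as the last step left them, time stands still between calls to the robot, and variables do not carry over. Pictures are saved under pics/ and viewed, at most 10 in all, crops included, and the job is handed in when it is done.

Besides the shell and the picture viewer there is one more tool, called after "Call:" as name(argument=value, ...), one argument or row to a line, values as JSON. servo_tool: Moves the arm, as the interface text tells. Its arguments: {"type":"object","properties":{"motion":{"type":"array"},"newtons":{"type":"number"}},"required":["motion"]}

```bash
ls; mkdir -p pics
cat > h.py <<'E'
import numpy as np, cv2
from cell import manip
def cam(n):
    c=manip.camera(n); c['f']=c['frame'].shape[0]/2/np.tan(np.radians(c['vfov'])/2); return c
def ray(c,u,v,z):
    T=np.array(c['cam_to_world']); d=T[:3,:3]@np.array([(u-c['cx'])/c['f'],(v-c['cy'])/c['f'],1]); o=T[:3,3]
    return o+d*(z-o[2])/d[2]
def cloud(c):
    r=c['range_z']; v,u=np.indices(r.shape); T=np.array(c['cam_to_world'])
    P=np.stack([(u-c['cx'])/c['f']*r,(v-c['cy'])/c['f']*r,r],-1)
    return P@T[:3,:3].T+T[:3,3]
def proj(c,p):
    T=np.array(c['cam_to_world']); q=T[:3,:3].T@(np.array(p)-T[:3,3]); return q[0]/q[2]*c['f']+c['cx'],q[1]/q[2]*c['f']+c['cy']
def save(c,n,s=1.5): cv2.imwrite('pics/'+n,cv2.resize(c['frame'][:,:,::-1],None,fx=s,fy=s))
E
python3 - <<'E'
from h import *
for n in ('top','scene'):
    c=cam(n); save(c,n+'1.png'); print(n,c['f'],c['cx'],c['cy'],np.round(c['cam_to_world'],3).tolist())
print(manip.read_state())
E
```

```text
pics
top 381.226841349051 262.00953523910846 194.341534908062 [[0.026, -0.994, 0.11, 368.438], [-1.0, -0.027, -0.012, -101.881], [0.014, -0.109, -0.994, 1490.856], [0.0, 0.0, 0.0, 1.0]]
scene 369.51779455967136 257.056156963432 193.44960465100817 [[0.831, -0.294, 0.472, -112.911], [-0.556, -0.421, 0.717, -1055.625], [-0.012, -0.858, -0.513, 745.165], [0.0, 0.0, 0.0, 1.0]]
{'clock': 0.1, 'joints': array([ 1.10437138e+00,  3.00393553e-01,  1.52149696e+00,  1.75237123e-05,
        1.32069926e+00, -6.65722914e-02]), 'qd': array([-6.98626776e-05, -4.49843400e-04, -3.15991963e-03, -3.31348902e-04,
       -2.53253238e-03, -1.45355623e-03]), 'effort': array([ 6.29359620e-04, -5.32636464e+01, -3.53290057e+01,  7.09445472e-02,
        2.34476494e-02, -7.98123688e-05]), 'eef_pos': array([213.97575545, 506.3960353 , 178.56446377]), 'eef_rot': array([-3.14059887e+00, -8.32682386e-05,  2.74173561e+00]), 'wrist_force': array([ 0.33960025,  0.50206628, -0.08675263]), 'moment': array([-0.01575332, -0.03797488,  0.02705679]), 'finger_force': 0.0, 'finger_gap': 93.76919846871553}
```

View pics/top1.png

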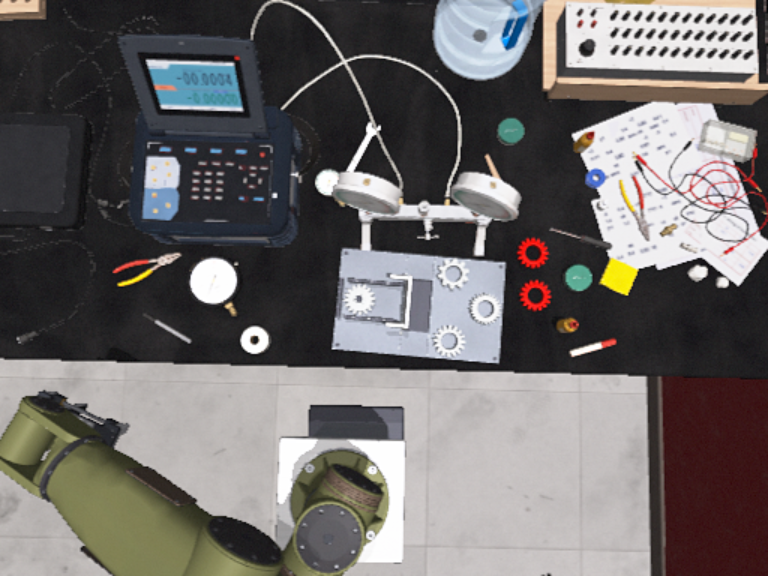

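View pics/scene1.png

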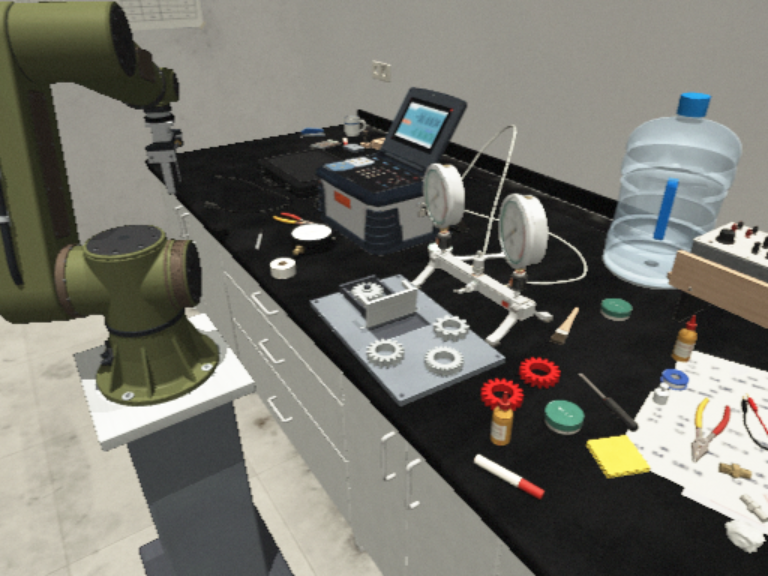

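The top view shows the plate (1.5x pixels) from (342,248) to (499,362). The bay and master are on the left at (358,299), and the gears are at (453,272), (485,308) and (449,341). A white dial stand sits behind the plate at about (425,200). Next I'll get the plate pose.

Run:
```python
from h import *
c=cam('top'); P=cloud(c); 
m=((P[...,2]>9)&(P[...,2]<26)&(P[...,0]>200)&(P[...,0]<650)&(np.abs(P[...,1]+150)<320)).astype(np.uint8)
hsv=cv2.cvtColor(c['frame'],cv2.COLOR_RGB2HSV); m&=(hsv[...,1]<70).astype(np.uint8)
m=cv2.morphologyEx(m,cv2.MORPH_CLOSE,np.ones((5,5))); m=cv2.morphologyEx(m,cv2.MORPH_OPEN,np.ones((5,5)))
cs,_=cv2.findContours(m,cv2.RETR_EXTERNAL,cv2.CHAIN_APPROX_NONE); k=max(cs,key=cv2.contourArea)
w=np.array([ray(c,*p,16)[:2] for p in cv2.convexHull(k)[:,0].astype(float)],np.float32)
r=cv2.minAreaRect(w); print(r, cv2.boxPoints(r).round(1).tolist())
# heights above plate
box=(P[...,0]>150)&(P[...,0]<800)&(np.abs(P[...,1]+150)<350)
for z0,z1 in((28,45),(45,75),(75,120),(120,400)):
    q=(box&(P[...,2]>z0)&(P[...,2]<z1)).astype(np.uint8)
    n,l,s,ce=cv2.connectedComponentsWithStats(q)
    for i in range(1,n):
        if s[i,4]>15: print(z0,z1,s[i,4],P[l==i].mean(0).round(),P[l==i].min(0).round(),P[l==i].max(0).round())
w=cam('wrist'); s=manip.read_state(); print(np.round(w['cam_to_world'],3).tolist(),w['f'],w['cx'],w['cy'])
```

```text
((511.10235595703125, -190.43991088867188), (429.2873840332031, 288.89178466796875), 86.51705932617188) [[353.8999938964844, -395.8999938964844], [642.2000122070312, -413.5], [668.2999877929688, 15.0], [380.0, 32.599998474121094]]
28 45 49 [769. 141.  35.] [733. 135.  28.] [800. 147.  44.]
28 45 39 [790.  65.  32.] [779.  48.  28.] [799.  84.  37.]
28 45 39 [686. -46.  36.] [670. -56.  28.] [707. -37.  45.]
28 45 35 [ 686. -344.   37.] [ 675. -354.   29.] [ 699. -333.   45.]
28 45 175 [ 581. -273.   35.] [ 542. -311.   28.] [ 621. -234.   42.]
28 45 76 [511.  16.  38.] [461.   9.  29.] [562.  25.  44.]
28 45 338 [519. -42.  36.] [ 470. -134.   28.] [559.   4.  45.]
28 45 192 [ 493. -357.   35.] [ 456. -396.   28.] [ 530. -319.   43.]
28 45 81 [458. -66.  38.] [ 450. -140.   29.] [466.   1.  45.]
28 45 170 [ 408. -265.   35.] [ 370. -305.   28.] [ 446. -229.   44.]
45 75 17 [768. 146.  58.] [746. 145.  46.] [794. 147.  72.]
45 75 79 [669. 149.  59.] [636. 131.  45.] [736. 195.  75.]
45 75 269 [ 706. -203.   64.] [ 663. -361.   45.] [720. -30.  75.]
45 75 17 [507. -33.  47.] [496. -43.  45.] [516. -24.  53.]
75 120 104 [668. 153.  95.] [638. 131.  75.] [735. 200. 120.]
75 120 388 [ 728. -229.   81.] [ 707. -360.   75.] [ 749. -117.  119.]
75 120 49 [716. -55.  81.] [706. -91.  75.] [726. -30. 116.]
75 120 153 [ 500. -145.   82.] [ 434. -163.   75.] [ 567. -105.   91.]
120 400 1008 [718. 164. 185.] [636. 108. 120.] [800. 200. 205.]
120 400 978 [716. -55. 279.] [ 685. -127.  125.] [762.  27. 327.]
120 400 1076 [ 716. -314.  278.] [ 677. -394.  121.] [ 771. -240.  331.]
120 400 43 [ 730. -189.  130.] [ 717. -200.  122.] [ 745. -178.  147.]
[[0.39, 0.89, 0.236, 145.117], [0.921, -0.377, -0.101, 536.102], [-0.001, 0.257, -0.966, 384.069], [0.0, 0.0, 0.0, 1.0]] 308.19966227209903 257.8195012894285 189.68877573881701
```

Call:
servo_tool(
  motion=[
    [[0.1, -0.1, 0.1, 0, 0, -0.05, 0], [0.16, -0.2, 0.1, 0, 0, -0.1, 0], [0.2, -0.3, 0.1, 0, 0, -0.14, 0], [0.25, -0.4, 0.1, 0, 0, -0.19, 0], [0.28, -0.5, 0.1, 0, 0, -0.23, 0], [0.31, -0.6, 0.1, 0, 0, -0.28, 0], [0.34, -0.7, 0.1, 0, 0, -0.32, 0], [0.37, -0.8, 0.1, 0, 0, -0.36, 0], [0.4, -0.9, 0.1, 0, 0, -0.389, 0], [0.42, -0.98, 0.1, 0, 0, -0.389, 0]],
  ],
)

```text
clock: 1.2
eef_pos: [410.5, 62.8, 229.2]
eef_rot: [3.141, -0.0, 1.516]
wrist_force: [0.9, 1.1, -0.2]
finger_gap: 93.7
finger_force: 0.0
```

Call:
servo_tool(
  motion=[
    [[0.06, -0.1, 0, 0, 0, 0, 0], [0.12, -0.2, 0, 0, 0, 0, 0], [0.12, -0.3, 0, 0, 0, 0, 0], [0.12, -0.36, 0, 0, 0, 0, 0], [0.12, -0.36, 0, 0, 0, 0, 0], [0.12, -0.36, 0, 0, 0, 0, 0]],
  ],
)

```text
clock: 1.8
eef_pos: [470.2, -115.7, 228.7]
eef_rot: [-3.141, -0.0, 1.518]
wrist_force: [-0.8, 0.4, 0.2]
finger_gap: 93.8
finger_force: 0.0
```

Run:
```python
from h import *
c=cam('wrist'); save(c,'w1.png'); np.save('w1.npy',c,allow_pickle=True); print(manip.read_state())
```

```text
{'clock': 1.85, 'joints': array([-3.15351632e-01,  1.15581863e-01,  1.62669385e+00,  1.94264482e-04,
        1.39970992e+00, -2.63907075e-01]), 'qd': array([ 0.02684125, -0.00977184,  0.00383781,  0.00018642,  0.00326258,
        0.0008798 ]), 'effort': array([-1.75457373e+00, -4.24369168e+01, -3.63383281e+01,  1.14923812e-02,
        1.89921143e-02, -7.09415856e-02]), 'eef_pos': array([ 470.32443746, -114.8796479 ,  228.87306654]), 'eef_rot': array([-3.14126321e+00, -2.87298182e-04,  1.51931861e+00]), 'wrist_force': array([-0.29483202,  0.40709732, -0.04990658]), 'moment': array([-0.00963888,  0.02806178, -0.03734284]), 'finger_force': 0.0, 'finger_gap': 94.37439321936468}
```

View pics/w1.png

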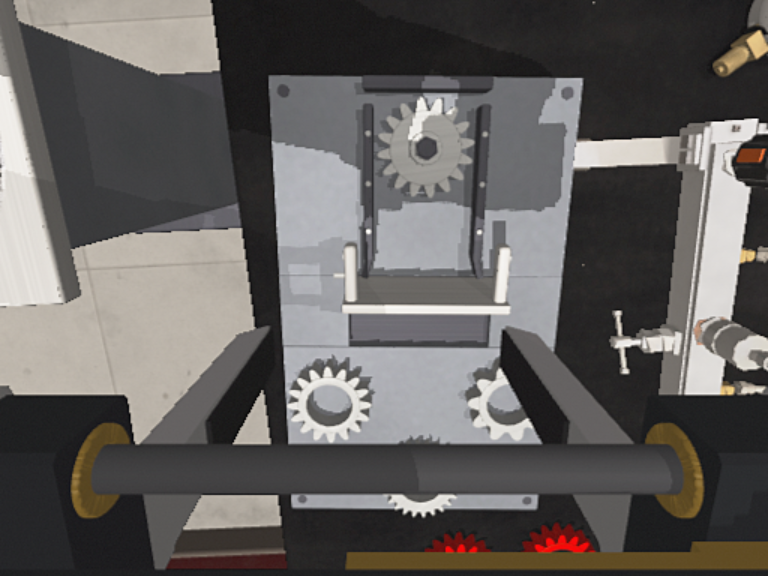

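Wrist view: the master is at (425,147) and the left (near-robot) gear at (330,402) looks like the 16-tooth one. The right gear at (500,402) is coarse and the bottom one is fine. I'll count teeth and measure.

Run:
```python
from h import *
c=np.load('w1.npy',allow_pickle=True).item(); P=cloud(c)
print('plate z',np.median(P[180:200,215:235,2]), np.median(P[300:330,200:220,2]))
def comp(z0,z1,u0,u1,v0,v1):
    m=np.zeros(P.shape[:2],bool); m[v0:v1,u0:u1]=True
    return m&(P[...,2]>z0)&(P[...,2]<z1)
G=[]
for n,b in dict(master=(252,316,62,134),left=(188,250,235,300)).items():
    m=comp(31,41,*b); q=P[m][:,:2].astype(np.float32); print(n,cv2.minEnclosingCircle(q),m.sum(),np.median(P[m][:,2]))
    (ctr,r)=cv2.minEnclosingCircle(q); G.append(ctr)
    # tooth count on ring of radius 36
    g=cv2.cvtColor(c['frame'],cv2.COLOR_RGB2GRAY)
    for R in (35,37):
        a=np.linspace(0,2*np.pi,360,endpoint=False)
        uv=np.array([proj(c,(ctr[0]+R*np.cos(t),ctr[1]+R*np.sin(t),36)) for t in a]).astype(np.float32)
        for nm,im in(('gray',g.astype(np.float32)),('z',P[...,2].astype(np.float32))):
            s=cv2.remap(im,uv[None,:,0],uv[None,:,1],cv2.INTER_LINEAR).ravel(); f=np.abs(np.fft.rfft(s-s.mean())); print(R,nm,np.argsort(f[6:30])[::-1][:3]+6)
for b in ((236,252,68,175),(312,330,68,175)):
    m=comp(34,44,*b); q=P[m][:,:2].astype(np.float32); v=cv2.fitLine(q,cv2.DIST_HUBER,0,.01,.01).ravel(); print('rail',q.mean(0),np.degrees(np.arctan2(v[1],v[0])),m.sum(),q.min(0),q.max(0))
# door top
m=comp(80,95,220,345,160,215); q=P[m][:,:2].astype(np.float32); print('doortop',cv2.minAreaRect(q),np.median(P[m][:,2]),q.min(0),q.max(0))
```

```text
plate z 15.213065831952889 369.37170997954235
master ((505.57806396484375, -32.04408264160156), 40.341346740722656) 2350 34.93938236133084
35 gray [16 17  9]
35 z [16 15 17]
37 gray [16 17 19]
37 z [16 17 15]
left ((405.315673828125, -263.34405517578125), 40.65385818481445) 1202 35.0648476124112
35 gray [16 17 14]
35 z [16 23 13]
37 gray [16 17 15]
37 z [16 17 20]
rail [456.56772 -57.51568] 86.33548 717 [ 448.55853  -123.844894] [465.4496      5.1020417]
rail [550.7006   -61.291306] 86.52742 723 [ 541.4763  -128.88405] [558.37146     -0.79259264]
doortop ((499.66619873046875, -132.40805053710938), (54.90329360961914, 132.5660400390625), 86.38518524169922) 83.56256841590505 [ 431.9358  -163.12119] [ 564.629    -101.222466]
```

Call:
servo_tool(
  motion=[
    [[0.06, -0.01, 0, 0, 0, 0, 1], [0.06, -0.01, 0, 0, 0, 0, 1], [0.06, -0.01, -0.1, 0, 0, 0, 1], [0.06, -0.01, -0.1, 0, 0, 0, 1], [0.06, -0.01, -0.1, 0, 0, 0, 1], [0.06, -0.01, -0.1, 0, 0, 0, 1], [0.06, -0.01, -0.1, 0, 0, 0, 1], [0.06, -0.01, -0.1, 0, 0, 0, 1]],
  ],
  newtons=10,
)

```text
clock: 2.65
eef_pos: [500.8, -120.2, 180.2]
eef_rot: [3.14, 0.0, 1.52]
wrist_force: [-1.0, 0.5, 0.1]
finger_gap: 33.6
finger_force: 0.0
```

Call:
servo_tool(
  motion=[
    [[0, 0, 0, 0, 0, 0, 1], [0, 0, 0, 0, 0, 0, 1], [0, 0, 0, 0, 0, 0, 1], [0, 0, -0.08, 0, 0, 0, 1], [0, 0, -0.16, 0, 0, 0, 1], [0, 0, -0.248, 0, 0, 0, 1], [0, 0, -0.248, 0, 0, 0, 1], [0, 0, -0.248, 0, 0, 0, 1]],
  ],
)

```text
clock: 3.45
eef_pos: [500.7, -120.3, 56.0]
eef_rot: [-3.141, -0.0, 1.52]
wrist_force: [0.9, 0.2, 0.2]
finger_gap: 0.5
finger_force: 0.0
```

Call:
servo_tool(
  motion=[
    [[-0.001, -0.02, 0, 0, 0, 0, 1], [-0.002, -0.035, 0, 0, 0, 0, 1], [-0.003, -0.05, 0, 0, 0, 0, 1], [-0.004, -0.065, 0, 0, 0, 0, 1], [-0.005, -0.08, 0, 0, 0, 0, 1], [-0.006, -0.095, 0, 0, 0, 0, 1], [-0.007, -0.11, 0, 0, 0, 0, 1], [-0.008, -0.124, 0, 0, 0, 0, 1], [-0.008, -0.124, 0, 0, 0, 0, 1], [-0.008, -0.124, 0, 0, 0, 0, 1]],
  ],
)

```text
clock: 4.45
eef_pos: [496.4, -182.2, 54.9]
eef_rot: [-3.141, -0.0, 1.519]
wrist_force: [-1.0, 0.1, 0.6]
finger_gap: 0.7
finger_force: 0.0
```

Call:
servo_tool(
  motion=[
    [[0, 0, 0.08, 0, 0, 0, 1], [-0.04, 0.06, 0.16, 0, 0, 0, 1], [-0.1, 0.13, 0.24, 0, 0, 0, 1], [-0.1, 0.13, 0.3, 0, 0, 0, 1], [-0.1, 0.13, 0.3, 0, 0, 0, 1]],
  ],
)

```text
clock: 4.95
eef_pos: [447.6, -116.5, 210.1]
eef_rot: [3.133, 0.002, 1.521]
wrist_force: [-0.6, 0.8, 0.1]
finger_gap: 0.2
finger_force: 0.0
```

Run:
```python
from h import *
c=cam('wrist'); save(c,'w2.png'); np.save('w2.npy',c,allow_pickle=True); print(manip.read_state()['eef_pos'],np.round(c['cam_to_world'],3).tolist())
```

```text
[ 447.19795857 -116.79935492  207.29098845] [[0.999, -0.051, -0.006, 449.472], [-0.05, -0.964, -0.26, -40.893], [0.007, 0.26, -0.966, 415.361], [0.0, 0.0, 0.0, 1.0]]
```

View pics/w2.png

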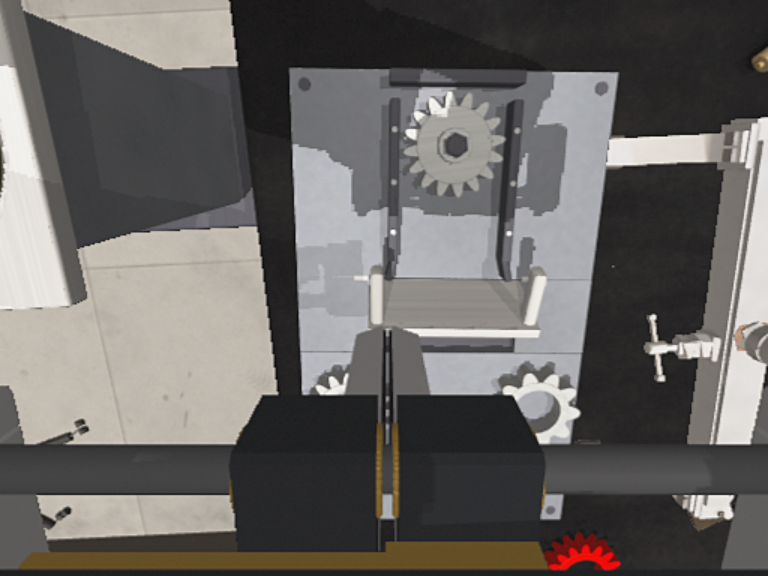

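The door is only partly open, with its top edge at row 330. I'll measure its angle from depth and check whether it is still moving.

Run:
```python
from h import *
def ang(c):
    P=cloud(c); q=P[192:212,280:345].reshape(-1,3); ex=np.array([.0628,.998]); 
    x=(q[:,:2]-[498.5,-145.3])@ex; h=q[:,2]-15.2; k=(h>5); a=np.polyfit(h[k],x[k],1); return np.degrees(np.arctan(-a[0])),a[1],h.max(),x[h.argmax()]
print(ang(np.load('w2.npy',allow_pickle=True).item()))
for i in range(3): c=cam('wrist'); print(manip.read_state()['clock'],ang(c))
```

```text
(np.float64(-6.597465512441784), np.float64(-15.60578440866912), np.float64(400.1605071061977), np.float64(101.11932099795594))
5.05 (np.float64(-6.520238246376277), np.float64(-15.0690018612471), np.float64(397.4203562968197), np.float64(100.58812988409855))
5.1 (np.float64(-9.964105843063273), np.float64(-16.56083669344424), np.float64(395.5923148508409), np.float64(100.22296464698083))
5.15 (np.float64(-9.930322999974411), np.float64(-16.279066573016443), np.float64(394.553024940351), np.float64(99.97070164450837))
```

```bash
cat >> h.py <<'E'
def ang(c):
    P=cloud(c); q=P[185:235,255:350].reshape(-1,3); d=q[:,:2]-[498.5,-145.3]
    x=d@[.0628,.998]; y=d@[-.998,.0628]; h=q[:,2]-15.2; k=(h>8)&(h<80)&(x<12)&(x>-75)&(abs(y)<45)
    a=np.polyfit(h[k],x[k],1); return np.round([np.arctan(-a[0]),a[1],h[k].max(),x[k].min(),k.sum()],2)
E
python3 - <<'E'
from h import *
print(ang(np.load('w2.npy',allow_pickle=True).item()))
for i in range(2): c=cam('wrist'); print(manip.read_state()['clock'],ang(c))
E
```

```text
[ 3.800e-01  1.130e+00  6.735e+01 -3.139e+01  2.535e+03]
5.2 [ 3.800e-01  1.130e+00  6.717e+01 -3.138e+01  2.620e+03]
5.25 [ 3.800e-01  1.130e+00  6.755e+01 -3.142e+01  2.635e+03]
```

Call:
servo_tool(
  motion=[
    [[0.06, -0.02, 0, 0, 0, 0, 1], [0.104, -0.033, -0.04, 0, 0, 0, 1], [0.104, -0.033, -0.12, 0, 0, 0, 1], [0.104, -0.033, -0.2, 0, 0, 0, 1], [0.104, -0.033, -0.28, 0, 0, 0, 1], [0.104, -0.033, -0.304, 0, 0, 0, 1], [0.104, -0.033, -0.304, 0, 0, 0, 1]],
  ],
)

```text
clock: 5.95
eef_pos: [497.6, -133.5, 51.5]
eef_rot: [-3.138, -0.001, 1.52]
wrist_force: [0.0, 0.3, 1.5]
finger_gap: 0.3
finger_force: 0.0
```

Call:
servo_tool(
  motion=[
    [[-0.001, -0.02, 0, 0, 0, 0, 1], [-0.002, -0.04, 0, 0, 0, 0, 1], [-0.003, -0.05, 0, 0, 0, 0, 1], [-0.003, -0.06, 0, 0, 0, 0, 1], [-0.004, -0.07, 0, 0, 0, 0, 1], [-0.004, -0.07, 0, 0, 0, 0, 1]],
  ],
)

```text
clock: 6.55
eef_pos: [496.5, -169.3, 53.3]
eef_rot: [3.141, 0.0, 1.519]
wrist_force: [0.6, -0.0, 0.7]
finger_gap: 0.6
finger_force: 0.4
```

Run:
```python
from h import *
c=cam('scene'); cv2.imwrite('pics/s2.png',cv2.resize(c['frame'][140:280,170:370,::-1],None,fx=4,fy=4,interpolation=2)); s=manip.read_state();print(s['eef_pos'],s['wrist_force'])
w=cam('wrist');print(ang(w))
```

```text
[ 496.49374014 -169.04258924   53.17509283] [-0.39498647 -0.33788803  1.40132573]
[ 2.800e-01 -4.750e+00  7.989e+01 -2.705e+01  3.258e+03]
```

View pics/s2.png

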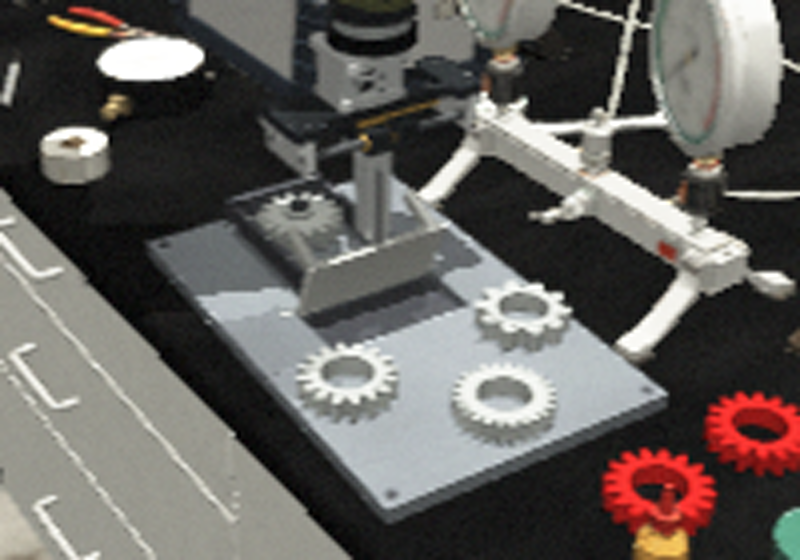

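The door leans as the finger pushes it, with the finger visible behind it at crop (375,235). I'll push further and check the angle from the scene depth.

Call:
servo_tool(
  motion=[
    [[-0.001, -0.015, 0, 0, 0, 0, 1], [-0.002, -0.03, 0, 0, 0, 0, 1], [-0.003, -0.045, 0, 0, 0, 0, 1], [-0.003, -0.045, 0, 0, 0, 0, 1], [-0.003, -0.045, 0, 0, 0, 0, 1]],
  ],
)

```text
clock: 7.15
eef_pos: [494.8, -191.4, 52.9]
eef_rot: [-3.141, -0.0, 1.519]
wrist_force: [0.1, 0.5, 0.1]
finger_gap: 0.3
finger_force: 0.0
```

```bash
cat >> h.py <<'E'
def plane(c):
    P=cloud(c); d=P[...,:2]-[498.5,-145.3]; x=d@[.0628,.998]; y=d@[-.998,.0628]; h=P[...,2]-15.5
    k=(h>6)&(h<85)&(x<15)&(x>-80)&(abs(y)<64); print(k.sum())
    for y0 in range(-60,60,20):
        j=k&(y>y0)&(y<y0+20)
        if j.sum()<8: continue
        i=np.argsort(h[j])[::-max(1,j.sum()//10)]; print(y0,[(int(a),int(b)) for a,b in zip(x[j][i],h[j][i])])
E
python3 - <<'E'
from h import *
plane(cam('scene')); s=manip.read_state();print(s['eef_pos'],s['wrist_force'])
E
```

```text
411
-60 [(10, 74), (0, 66), (-33, 63), (-34, 60), (-18, 59), (-37, 56), (-35, 51), (-31, 41), (-25, 32), (-19, 23), (-11, 9)]
-40 [(-35, 63), (-29, 59), (-36, 56), (-34, 53), (-33, 46), (-31, 43), (-26, 37), (-26, 31), (-23, 26), (-18, 19), (-16, 14), (-13, 7)]
-20 [(-55, 84), (-57, 81), (-56, 76), (-56, 71), (-54, 63), (-31, 43), (-29, 37), (-25, 32), (-21, 24), (-20, 21), (-17, 16), (-14, 11)]
0 [(-55, 84), (-50, 78), (-41, 73), (-33, 63), (-32, 59), (-36, 50), (-29, 43), (-24, 33), (-19, 25), (-19, 16)]
20 [(-35, 63), (-32, 60), (-35, 58), (-34, 52), (-30, 44), (-26, 36), (-25, 31), (-21, 24), (-18, 20), (-15, 13), (-14, 8)]
40 [(4, 76), (-12, 64), (-38, 60), (-38, 58), (-37, 57), (-30, 49), (-29, 43), (-25, 34), (-21, 27), (4, 21), (-17, 16), (-14, 8)]
[ 494.87363993 -191.1868002    52.90305287] [ 0.03198298 -0.37425355  0.26444804]
```

Run:
```python
from h import *
c=cam('scene'); cv2.imwrite('pics/s3.png',cv2.resize(c['frame'][160:240,220:320,::-1],None,fx=7,fy=7,interpolation=2))
for p in ((495,-191,53),(498.5,-145.3,16),(498.5,-145.3,86)): u=proj(c,p); print(((u[0]-220)*7,(u[1]-160)*7))
```

```text
(np.float64(326.1700981616307), np.float64(340.1979314945875))
(np.float64(280.0621354442683), np.float64(358.5057712523213))
(np.float64(278.98325348365825), np.float64(240.52807566936187))
```

View pics/s3.png

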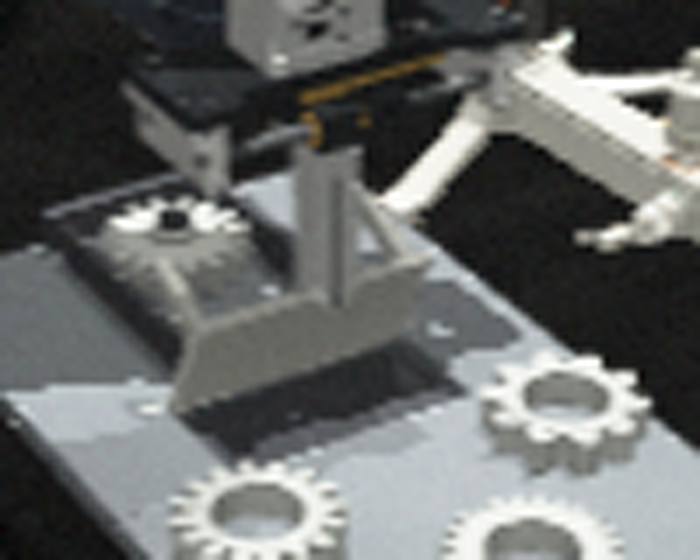

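Run:
```python
from h import *
c=np.load('w2.npy',allow_pickle=True).item(); print('tcp px w2',np.array(proj(c,(447.2,-116.8,207.3)))*1.5)
P=cloud(c); print([P[v,u].round().tolist() for v,u in((222,252),(230,250),(230,270),(250,250),(222,262))])
c=cam('scene');P=cloud(c)
for v in range(180,210,2): print(v,P[v,265].round().tolist(),P[v,269].round().tolist())
```

```text
tcp px w2 [386.74752707 324.91296042]
[[444.0, -106.0, 246.0], [443.0, -106.0, 257.0], [454.0, -107.0, 257.0], [449.0, -41.0, 415.0], [450.0, -106.0, 246.0]]
180 [471.0, -217.0, 184.0] [481.0, -224.0, 184.0]
182 [482.0, -200.0, 165.0] [498.0, -200.0, 160.0]
184 [481.0, -201.0, 158.0] [498.0, -200.0, 152.0]
186 [482.0, -200.0, 150.0] [496.0, -203.0, 147.0]
188 [481.0, -201.0, 144.0] [495.0, -204.0, 141.0]
190 [482.0, -200.0, 135.0] [497.0, -202.0, 131.0]
192 [479.0, -204.0, 131.0] [498.0, -200.0, 122.0]
194 [481.0, -201.0, 121.0] [497.0, -202.0, 116.0]
196 [483.0, -199.0, 111.0] [499.0, -199.0, 106.0]
198 [481.0, -202.0, 106.0] [497.0, -203.0, 101.0]
200 [483.0, -199.0, 96.0] [499.0, -199.0, 90.0]
202 [482.0, -200.0, 89.0] [498.0, -201.0, 84.0]
204 [497.0, -178.0, 64.0] [515.0, -178.0, 57.0]
206 [501.0, -173.0, 52.0] [522.0, -167.0, 41.0]
208 [504.0, -168.0, 39.0] [524.0, -164.0, 30.0]
```

Run:
```python
from h import *
for n,z,y0 in(('w1',228.9,-114.9),('w2',207.3,-116.8)):
    c=np.load(n+'.npy',allow_pickle=True).item(); P=cloud(c)
    k=(abs(P[...,1]-y0)<25)&(P[...,2]>z-30)&(P[...,2]<z+120)&(np.arange(512)<350)[None]
    k&=(P[...,0]>350)
    v,u=np.where(k); print(n,len(v))
    for i in np.argsort(P[...,2][k])[::max(1,len(v)//15)]: print((u[i],v[i]),P[v[i],u[i]].round().tolist())
w=cam('wrist'); P=cloud(w); s=manip.read_state(); k=(abs(P[...,1]-s['eef_pos'][1])<20)&(abs(P[...,0]-s['eef_pos'][0])<20)&(P[...,2]>s['eef_pos'][2]-10)
print(s['eef_pos'],np.percentile(P[...,2][k],[0,1,5,50]))
```

```text
w1 4690
(np.int64(334), np.int64(219)) [518.0, -110.0, 254.0]
(np.int64(346), np.int64(222)) [522.0, -109.0, 264.0]
(np.int64(164), np.int64(226)) [417.0, -103.0, 270.0]
(np.int64(341), np.int64(255)) [516.0, -123.0, 277.0]
(np.int64(165), np.int64(235)) [421.0, -103.0, 283.0]
(np.int64(166), np.int64(250)) [423.0, -109.0, 288.0]
(np.int64(147), np.int64(245)) [416.0, -103.0, 295.0]
(np.int64(152), np.int64(251)) [421.0, -103.0, 302.0]
(np.int64(132), np.int64(257)) [414.0, -103.0, 308.0]
(np.int64(150), np.int64(265)) [424.0, -104.0, 313.0]
(np.int64(147), np.int64(290)) [423.0, -113.0, 318.0]
(np.int64(137), np.int64(277)) [422.0, -104.0, 323.0]
(np.int64(127), np.int64(282)) [420.0, -103.0, 328.0]
(np.int64(107), np.int64(289)) [415.0, -103.0, 334.0]
(np.int64(123), np.int64(342)) [422.0, -119.0, 342.0]
(np.int64(114), np.int64(358)) [421.0, -119.0, 349.0]
w2 2406
(np.int64(259), np.int64(219)) [448.0, -108.0, 235.0]
(np.int64(278), np.int64(223)) [459.0, -107.0, 246.0]
(np.int64(260), np.int64(229)) [449.0, -108.0, 252.0]
(np.int64(255), np.int64(233)) [446.0, -108.0, 258.0]
(np.int64(248), np.int64(234)) [442.0, -106.0, 263.0]
(np.int64(264), np.int64(237)) [450.0, -106.0, 267.0]
(np.int64(260), np.int64(243)) [448.0, -108.0, 271.0]
(np.int64(261), np.int64(246)) [449.0, -108.0, 275.0]
(np.int64(265), np.int64(247)) [451.0, -107.0, 278.0]
(np.int64(258), np.int64(256)) [447.0, -110.0, 282.0]
(np.int64(258), np.int64(277)) [447.0, -119.0, 284.0]
(np.int64(284), np.int64(255)) [459.0, -107.0, 287.0]
(np.int64(254), np.int64(261)) [445.0, -108.0, 290.0]
(np.int64(230), np.int64(260)) [435.0, -105.0, 292.0]
(np.int64(256), np.int64(272)) [446.0, -108.0, 299.0]
(np.int64(252), np.int64(281)) [445.0, -106.0, 309.0]
[ 494.96601635 -190.99249581   52.99623885] [ 67.29898639  71.56861108  75.38645559 148.10597099]
```

The depth from both the wrist and scene cameras shows the finger ends about 26 mm above the reported TCP, although x and y agree. So the finger rode over the door's top edge. I'll go lower by that amount and confirm it by touch later.

Call:
servo_tool(
  motion=[
    [[0, 0, 0.05, 0, 0, 0, 1], [0.004, 0.06, 0.05, 0, 0, 0, 1], [0.007, 0.11, 0.05, 0, 0, 0, 1], [0.007, 0.11, 0.03, 0, 0, 0, 1], [0.007, 0.11, -0.03, 0, 0, 0, 1], [0.007, 0.11, -0.066, 0, 0, 0, 1], [0.007, 0.11, -0.066, 0, 0, 0, 1]],
  ],
)

```text
clock: 8.05
eef_pos: [496.9, -136.1, 17.5]
eef_rot: [-3.137, -0.001, 1.52]
wrist_force: [0.5, -0.3, -0.4]
finger_gap: 0.3
finger_force: 0.0
```

Call:
servo_tool(
  motion=[
    [[-0.001, -0.02, 0, 0, 0, 0, 1], [-0.002, -0.04, 0, 0, 0, 0, 1], [-0.003, -0.055, 0, 0, 0, 0, 1], [-0.004, -0.07, 0, 0, 0, 0, 1], [-0.005, -0.085, 0, 0, 0, 0, 1], [-0.005, -0.085, 0, 0, 0, 0, 1], [-0.005, -0.085, 0, 0, 0, 0, 1]],
  ],
)

```text
clock: 8.75
eef_pos: [495.9, -178.8, 20.0]
eef_rot: [-3.142, -0.0, 1.519]
wrist_force: [-0.3, 0.2, -0.2]
finger_gap: 0.3
finger_force: 0.0
```

Run:
```python
from h import *
plane(cam('scene')); s=manip.read_state();print(s['eef_pos'],s['wrist_force'])
```

```text
201
-60 [(-55, 45), (-56, 43), (-62, 38), (-58, 32), (-64, 27), (9, 22), (0, 19), (-55, 17), (-57, 14), (1, 13), (10, 8), (-57, 6)]
-20 [(-43, 84), (-39, 78), (-44, 74), (-43, 68), (-41, 61), (-46, 58), (-44, 53), (-41, 48), (-45, 44), (-42, 38)]
0 [(-42, 84), (-37, 79), (-43, 75), (-44, 73), (-41, 65), (-45, 61), (-29, 55), (-42, 51), (-31, 48), (-43, 41), (-45, 36)]
40 [(-61, 45), (-56, 42), (-63, 37), (-65, 30), (10, 25), (7, 22), (-62, 21), (-1, 20), (-65, 18), (2, 13), (-60, 11), (4, 7), (-65, 6)]
[ 495.90787967 -178.57310149   19.99012853] [0.19140001 0.10766034 0.14388143]
```

The door is down: tabs stand upright at x≈-60. Next I'll go over the 16-tooth gear's bore.

Call:
servo_tool(
  motion=[
    [[0, 0, 0.08, 0, 0, 0, 1], [0, 0, 0.16, 0, 0, 0, 1], [-0.06, -0.06, 0.18, 0, 0, 0, 1], [-0.12, -0.12, 0.18, 0, 0, 0, 1], [-0.181, -0.169, 0.18, 0, 0, 0, 1], [-0.181, -0.169, 0.18, 0, 0, 0, 1], [-0.181, -0.169, 0.12, 0, 0, 0, 1], [-0.181, -0.169, 0.06, 0, 0, 0, 1], [-0.181, -0.169, 0.06, 0, 0, 0, 1]],
  ],
)

```text
clock: 9.7
eef_pos: [404.2, -261.5, 47.2]
eef_rot: [-3.137, -0.003, 1.52]
wrist_force: [0.1, -0.3, 0.2]
finger_gap: 0.8
finger_force: 0.0
```

Run:
```python
from h import *
c=cam('scene'); P=cloud(c)
k=(P[...,2]>33)&(P[...,2]<40)&(np.hypot(P[...,0]-405,P[...,1]+263)<44); print(cv2.minEnclosingCircle(P[k][:,:2].astype(np.float32)))
k=(P[...,2]>50)&(np.hypot(P[...,0]-405,P[...,1]+263)<30)&(P[...,2]<110); print(P[k].min(0),P[k].max(0)); print(manip.read_state()['eef_pos'])
cv2.imwrite('pics/s4.png',cv2.resize(c['frame'][160:260,200:320,::-1],None,fx=6,fy=6,interpolation=2))
```

```text
((403.32635498046875, -266.0119934082031), 40.45747756958008)
[ 389.78278833 -274.79895448   74.71243244] [ 414.71985646 -251.74513618  109.96636864]
[ 405.17773352 -262.22604097   49.25856598]
```

View pics/s4.png

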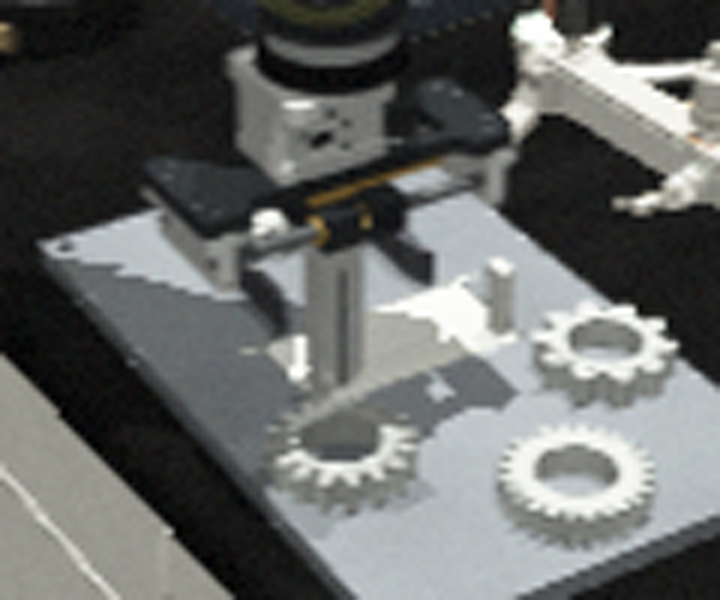

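The door lies flat and the finger is right above the 16-tooth gear's bore, crop (340,430). Descending.

Call:
servo_tool(
  motion=[
    [[0, -0.002, -0.03, 0, 0, 0, 1], [0, -0.002, -0.06, 0, 0, 0, 1], [0, -0.002, -0.08, 0, 0, 0, 1], [0, -0.002, -0.095, 0, 0, 0, 1], [0, -0.002, -0.106, 0, 0, 0, 1], [0, -0.002, -0.106, 0, 0, 0, 1], [0, -0.002, -0.106, 0, 0, 0, 1]],
  ],
)

```text
clock: 10.45
eef_pos: [405.7, -264.3, -2.6]
eef_rot: [3.141, 0.0, 1.52]
wrist_force: [-1.1, -0.4, -0.3]
finger_gap: 0.5
finger_force: 0.0
```

Call:
servo_tool(
  motion=[
    [[0, 0, 0, 0, 0, 0, 0.87], [0, 0, 0, 0, 0, 0, 0.87], [0, 0, 0, 0, 0, 0, 0.87], [0.03, 0.006, 0, 0, 0, 0, 0.87], [0.06, 0.012, 0, 0, 0, 0, 0.87], [0.09, 0.018, 0, 0, 0, 0, 0.87], [0.12, 0.024, 0, 0, 0, 0, 0.87], [0.15, 0.03, 0, 0, 0, 0, 0.87], [0.165, 0.034, 0, 0, 0, 0, 0.87], [0.174, 0.036, 0, 0, 0, 0, 0.87]],
  ],
)

```text
clock: 11.45
eef_pos: [492.6, -246.0, -3.1]
eef_rot: [-3.141, -0.0, 1.52]
wrist_force: [-2.5, -1.2, 1.3]
finger_gap: 12.5
finger_force: 1.3
```

```bash
cat >> h.py <<'E'
def gear(c,zlo=30,zhi=40):
    s=manip.read_state(); e=s['eef_pos']; P=cloud(c); k=(P[...,2]>zlo)&(P[...,2]<zhi)&(np.hypot(P[...,0]-e[0],P[...,1]-e[1])<48)
    (q,r)=cv2.minEnclosingCircle(P[k][:,:2].astype(np.float32)); t=lambda p:(np.array(p)-[498.5,-145.3])@np.array([[.0628,-.998],[.998,.0628]])
    print('gear',np.round(q,1),round(r,1),'t',t(q).round(1),'tcp t',t(e[:2]).round(1),e.round(1),'F',s['wrist_force'].round(1),s['finger_gap'])
E
python3 -c "
from h import *
c=cam('scene');gear(c);gear(cam('top'))"
```

```text
gear [ 490.4 -246.4] 40.7 t [-101.4    1.7] tcp t [-100.9   -0.7] [ 492.9 -246.    -3. ] F [-0.4  1.  -0.5] 12.279552388040655
gear [0. 0.] 0.0 t [113.7 506.6] tcp t [-101.    -0.4] [ 492.5 -246.1   -3.1] F [-0.3  0.2  0.7] 12.229781357904775
```

Call:
servo_tool(
  motion=[
    [[0.002, 0.03, 0, 0, 0, 0, 0.87], [0.004, 0.06, 0, 0, 0, 0, 0.87], [0.006, 0.09, 0, 0, 0, 0, 0.87], [0.008, 0.12, 0, 0, 0, 0, 0.87], [0.009, 0.15, 0, 0, 0, 0, 0.87], [0.011, 0.18, 0, 0, 0, 0, 0.87], [0.013, 0.21, 0, 0, 0, 0, 0.87], [0.015, 0.235, 0, 0, 0, 0, 0.87], [0.016, 0.25, 0, 0, 0, 0, 0.87], [0.016, 0.256, 0, 0, 0, 0, 0.87]],
  ],
)

```text
clock: 12.55
eef_pos: [500.5, -117.4, -3.0]
eef_rot: [-3.142, -0.0, 1.52]
wrist_force: [-0.2, -2.3, 1.1]
finger_gap: 12.1
finger_force: 1.3
```

Call:
servo_tool(
  motion=[
    [[0.001, 0.006, 0, 0, 0, 0, 0.87], [0.001, 0.012, 0, 0, 0, 0, 0.87], [0.001, 0.018, 0, 0, 0, 0, 0.87], [0.002, 0.024, 0, 0, 0, 0, 0.87], [0.002, 0.03, 0, 0, 0, 0, 0.87], [0.002, 0.03, 0, 0, 0, 0, 0.87]],
  ],
)

```text
clock: 13.15
eef_pos: [501.4, -102.9, -3.0]
eef_rot: [-3.142, -0.0, 1.52]
wrist_force: [0.6, -0.3, -0.2]
finger_gap: 12.6
finger_force: 0.8
```

```bash
python3 -c "
from h import *
c=cam('scene');gear(c)"
```

```text
gear [ 501.9 -103.5] 47.4 t [42.  -0.8] tcp t [42.4 -0.3] [ 501.4 -103.    -3. ] F [ 0.1  0.4 -1.1] 11.91858116084331
```

Call:
servo_tool(
  motion=[
    [[0, 0.003, 0, 0, 0, 0, 0.87], [0, 0.006, 0, 0, 0, 0, 0.87], [0, 0.009, 0, 0, 0, 0, 0.87], [0, 0.009, 0, 0, 0, 0, 0.87]],
  ],
)

```text
clock: 13.6
eef_pos: [501.4, -98.5, -3.0]
eef_rot: [-3.141, -0.0, 1.52]
wrist_force: [-0.0, -1.2, 0.0]
finger_gap: 12.2
finger_force: 1.0
```

Run:
```python
from h import *
c=cam('scene');gear(c); P=cloud(c)
d=P[...,:2]-[498.5,-145.3]; x=d@[.0628,.998]; y=d@[-.998,.0628]
k=(P[...,2]>31)&(P[...,2]<38)&(abs(y)<42)&(x>-10)&(x<60); k2=k&(abs(y)<6); print('back edge',np.percentile(x[k],[0,2,5]),np.percentile(x[k2],[0,5]))
w=cam('wrist'); save(w,'w5.png')
```

```text
gear [501.1 -98.2] 47.6 t [47.2  0.3] tcp t [46.8  0. ] [501.4 -98.6  -3. ] F [-1.  -0.7  0.4] 12.38303488835706
back edge [1.10772941 4.63510213 8.01552071] [4.75542655 6.32522249]
```

View pics/w5.png

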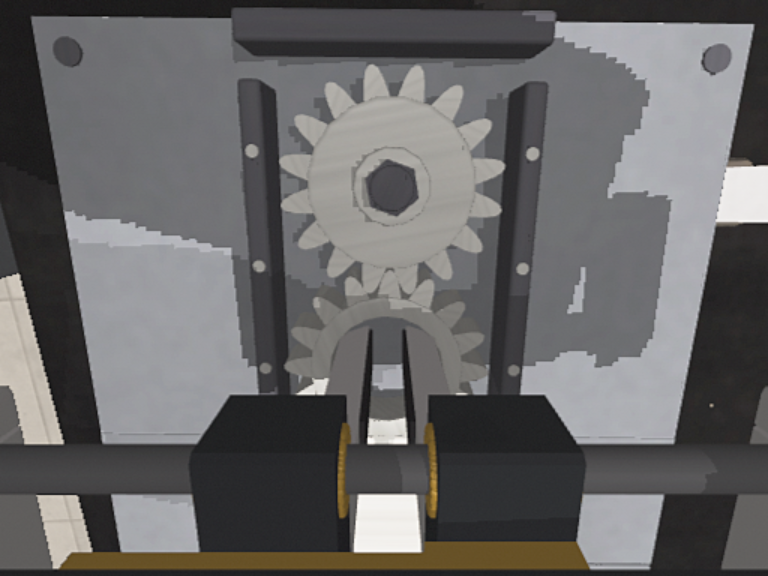

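The teeth interleave at (385,280) with little force, so I'll push on until I feel resistance.

Call:
servo_tool(
  motion=[
    [[0, 0.003, 0, 0, 0, 0, 0.87], [0, 0.005, 0, 0, 0, 0, 0.87], [0, 0.005, 0, 0, 0, 0, 0.87]],
  ],
)

```text
clock: 14.0
eef_pos: [501.4, -97.2, -2.9]
eef_rot: [3.141, 0.002, 1.52]
wrist_force: [-0.6, -10.0, 0.3]
finger_gap: 12.4
finger_force: 4.9
```

```bash
cat >> h.py <<'E'
def bore(c):
    P=cloud(c); d=P[...,:2]-[498.5,-145.3]; x=d@[.0628,.998]; y=d@[-.998,.0628]; m=(P[...,2]>32)&(P[...,2]<38)
    k=m&(np.hypot(x-113.5,y)<39); print('master',cv2.minEnclosingCircle(np.c_[x[m&(np.hypot(x-113.5,y)<43)&(x>95)],y[m&(np.hypot(x-113.5,y)<43)&(x>95)]].astype(np.float32)))
    k=m&(x>30)&(x<70)&(abs(y)<32); E=[]
    for y0 in np.arange(-30,30,1.0):
        j=k&(abs(y-y0)<.7)
        if j.sum(): E.append((round(float(x[j].min()),1),y0))
    E=np.array(E); print(E[::3].tolist())
    from scipy.optimize import least_squares
    g=E[(np.abs(E[:,1])<16)&(E[:,0]>52)]
    f=least_squares(lambda p:np.hypot(g[:,0]-p[0],g[:,1]-p[1])-22,[42,0],loss='soft_l1'); print('bore ctr',f.x.round(1),len(g),f.cost)
E
python3 -c "
from h import *
bore(cam('wrist'));print(manip.read_state()['wrist_force'])"
```

```text
master ((113.75495147705078, -0.2498798370361328), 40.404388427734375)
[[33.5, -30.0], [33.9, -27.0], [35.8, -24.0], [44.3, -21.0], [56.0, -18.0], [58.1, -15.0], [58.1, -12.0], [58.1, -9.0], [43.1, -6.0], [65.5, -3.0], [64.9, 0.0], [65.6, 3.0], [50.6, 6.0], [58.0, 9.0], [57.8, 12.0], [57.9, 15.0], [57.8, 18.0], [50.5, 21.0], [37.5, 24.0], [32.7, 27.0]]
bore ctr [41.2  0.1] 27 37.52946594981824
[-0.06601376 -9.41922479 -1.05387129]
```

Full mesh: the bore's front edge is at x≈65, so the axis is at about 43, and there is 10 N of push resistance. I'll back off, withdraw and go to the left tab.

Call:
servo_tool(
  motion=[
    [[0, -0.006, 0, 0, 0, 0, 1], [0, -0.008, 0, 0, 0, 0, 1], [0, -0.008, 0, 0, 0, 0, 1], [0, -0.008, 0.02, 0, 0, 0, 1], [0, -0.008, 0.06, 0, 0, 0, 1], [0, -0.008, 0.14, 0, 0, 0, 1], [-0.05, -0.07, 0.206, 0, 0, 0, 0.55], [-0.1, -0.14, 0.206, 0, 0, 0, 0.55], [-0.133, -0.2, 0.206, 0, 0, 0, 0.55], [-0.133, -0.2, 0.206, 0, 0, 0, 0.55]],
  ],
)

```text
clock: 15.05
eef_pos: [433.7, -198.6, 101.1]
eef_rot: [3.141, 0.001, 1.517]
wrist_force: [0.8, 0.2, -1.0]
finger_gap: 29.2
finger_force: 0.0
```

Run:
```python
from h import *
s=manip.read_state(); print(s['eef_pos'],s['finger_gap'])
for n in('scene','wrist'):
    c=cam(n); P=cloud(c); d=P[...,:2]-[498.5,-145.3]; x=d@[.0628,.998]; y=d@[-.998,.0628]; m=(P[...,2]>32)&(P[...,2]<39)&(x>-5)&(x<74)&(abs(y)<43)&(np.hypot(x-113.5,y)>42)
    if m.sum()>20: print(n,m.sum(),cv2.minEnclosingCircle(np.c_[x[m],y[m]].astype(np.float32)),x[m].min(),y[m].min(),y[m].max())
    t=(P[...,2]>40)&(P[...,2]<66)&(x<-40)&(x>-75)&(y>45)&(y<75)
    if t.sum()>4: print('tab',t.sum(),x[t].min(),x[t].max(),y[t].min(),y[t].max(),P[t][:,2].max())
    if n=='wrist': save(c,'w6.png')
```

```text
[ 433.65488502 -198.56287517  101.08883967] 29.18661324666682
scene 88 ((39.70709228515625, 2.044870138168335), 39.56425857543945) 1.0134299608678248 -35.39787535266864 39.673707960579776
tab 25 -66.61465479946807 -50.17517794923265 56.253226493205986 65.66652760018529 60.690033064763725
wrist 3464 ((40.83030319213867, -2.4177188873291016), 44.16145706176758) 2.484404105871282 -42.810577633902305 40.82877418866289
tab 274 -63.64139394979435 -47.948007392782664 54.715082481014214 65.17086598907662 61.93965834023351
```

View pics/w6.png

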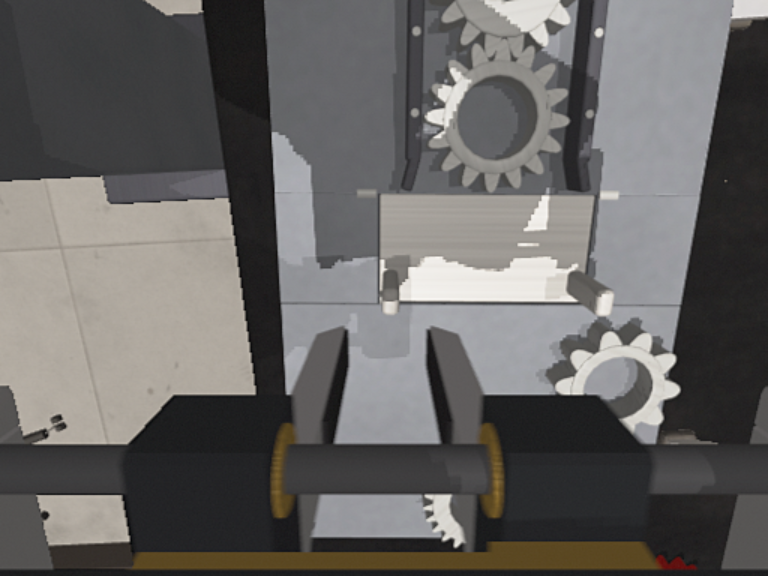

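The gear is meshed (teeth interlocked around (500,45)), the door is flat, and the left tab is at (390,290). Next I'll grip the tab.

Call:
servo_tool(
  motion=[
    [[0.003, 0.003, -0.06, 0, 0, 0, 0.6], [0.003, 0.003, -0.12, 0, 0, 0, 0.6], [0.003, 0.003, -0.16, 0, 0, 0, 0.6], [0.003, 0.003, -0.182, 0, 0, 0, 0.6], [0.003, 0.003, -0.182, 0, 0, 0, 1], [0.003, 0.003, -0.182, 0, 0, 0, 1], [0.003, 0.003, -0.182, 0, 0, 0, 1], [0.003, 0.003, -0.182, 0, 0, 0, 1], [0.003, 0.003, -0.182, 0, 0, 0, 1]],
  ],
  newtons=12,
)

```text
clock: 16.05
eef_pos: [436.4, -194.8, 9.8]
eef_rot: [3.141, 0.0, 1.52]
wrist_force: [-4.1, 1.2, 6.0]
finger_gap: 9.8
finger_force: 12.0
```

Call:
servo_tool(
  motion=[
    [[0.001, 0.009, 0.013, 0, 0, 0, 1], [0.001, 0.021, 0.026, 0, 0, 0, 1], [0.002, 0.033, 0.036, 0, 0, 0, 1], [0.003, 0.047, 0.045, 0, 0, 0, 1], [0.004, 0.062, 0.052, 0, 0, 0, 1], [0.005, 0.078, 0.057, 0, 0, 0, 1], [0.005, 0.078, 0.057, 0, 0, 0, 1]],
  ],
)

```text
clock: 16.75
eef_pos: [438.8, -154.8, 38.0]
eef_rot: [-3.141, -0.0, 1.521]
wrist_force: [-6.2, -1.3, 4.2]
finger_gap: 10.1
finger_force: 12.0
```

```bash
python3 -c "
from h import *
plane(cam('scene'));s=manip.read_state();print(s['eef_pos'],s['wrist_force'],s['finger_gap'])"
```

```text
274
-60 [(-29, 72), (-14, 65), (-38, 58), (-36, 53), (-36, 48), (-41, 42), (-51, 39), (-59, 37), (5, 25), (6, 20), (13, 12)]
-40 [(-58, 43), (-58, 43), (-58, 42), (-58, 42), (-60, 40), (-60, 40), (-60, 39), (-55, 38), (-56, 37), (-60, 37), (-53, 36), (-58, 35), (-55, 34), (11, 17), (14, 15), (9, 14)]
-20 [(-56, 42), (-62, 39), (-55, 39), (-56, 38), (12, 19), (2, 18), (14, 17), (13, 16), (-34, 15), (12, 13), (11, 9), (10, 6)]
0 [(-61, 44), (-54, 40), (-56, 39), (-60, 38), (-58, 35), (14, 21), (6, 19), (11, 16), (7, 15), (11, 14), (7, 11), (4, 9), (12, 8)]
20 [(-60, 45), (-58, 42), (-58, 42), (-55, 41), (-59, 40), (-56, 39), (-62, 38), (-57, 37), (-56, 37), (-57, 37), (-57, 36), (-59, 36), (-60, 35), (14, 18), (7, 8)]
40 [(-7, 84), (-15, 81), (-22, 75), (-6, 72), (-10, 67), (-31, 63), (-39, 56), (-57, 42), (-56, 39), (-59, 36), (6, 15)]
[ 438.7873299  -155.07486279   37.88031332] [-4.3664179  -1.22586489  3.87974843] 9.91035286874708
```

Call:
servo_tool(
  motion=[
    [[0.001, 0.016, 0.003, 0, 0, 0, 1], [0.002, 0.033, 0.004, 0, 0, 0, 1], [0.003, 0.049, 0.002, 0, 0, 0, 1], [0.004, 0.066, -0.002, 0, 0, 0, 1], [0.005, 0.081, -0.007, 0, 0, 0, 1], [0.005, 0.081, -0.007, 0, 0, 0, 1]],
  ],
)

```text
clock: 17.4
eef_pos: [441.3, -114.1, 34.3]
eef_rot: [-3.141, -0.001, 1.521]
wrist_force: [-6.5, 2.8, 6.5]
finger_gap: 9.9
finger_force: 12.0
```

```bash
python3 -c "
from h import *
plane(cam('scene'));s=manip.read_state();print(s['eef_pos'],s['wrist_force'],s['finger_gap'])"
```

```text
426
-60 [(10, 74), (0, 65), (-2, 63), (-31, 61), (-8, 58), (-27, 52), (-26, 45), (-23, 36), (-18, 25), (-14, 17), (-11, 8)]
-40 [(-26, 64), (-31, 62), (-29, 58), (-29, 52), (-26, 45), (-23, 40), (-22, 36), (-19, 28), (-16, 21), (-16, 15), (-11, 6)]
-20 [(-31, 66), (-29, 62), (-32, 61), (-29, 57), (-28, 52), (-25, 45), (-23, 38), (-21, 33), (-18, 27), (-17, 20), (-17, 16), (-12, 9)]
0 [(-29, 64), (-33, 62), (-31, 58), (-29, 52), (-25, 45), (-24, 39), (-23, 33), (-20, 27), (-16, 20), (-14, 14), (-12, 6)]
20 [(-33, 66), (-33, 63), (-33, 60), (-27, 55), (-30, 50), (-26, 44), (-23, 37), (-19, 30), (-20, 25), (-16, 18), (-17, 14)]
40 [(13, 75), (-28, 65), (-30, 62), (-33, 59), (-31, 53), (-26, 47), (-23, 38), (-23, 32), (-18, 25), (-15, 16), (-11, 7)]
[ 441.26491973 -114.34057981   34.36004311] [-6.11184145  2.26873235  7.22003266] 9.946160405882209
```

Call:
servo_tool(
  motion=[
    [[0, 0, 0, 0, 0, 0, 0.75], [0, 0, 0, 0, 0, 0, 0.75], [0, 0, 0, 0, 0, 0, 0.75], [0, 0, 0.06, 0, 0, 0, 0.75], [0, 0, 0.13, 0, 0, 0, 0.75], [0, 0, 0.16, 0, 0, 0, 1], [0.04, -0.06, 0.16, 0, 0, 0, 1], [0.08, -0.12, 0.16, 0, 0, 0, 1], [0.107, -0.182, 0.16, 0, 0, 0, 1], [0.107, -0.182, 0.16, 0, 0, 0, 1]],
  ],
)

```text
clock: 18.45
eef_pos: [495.9, -208.9, 113.6]
eef_rot: [3.141, 0.0, 1.517]
wrist_force: [-0.0, 0.2, -0.5]
finger_gap: 0.4
finger_force: 0.0
```

```bash
python3 -c "
from h import *
plane(cam('scene'));s=manip.read_state();print(s['eef_pos'],s['wrist_force'],s['finger_gap'])"
```

```text
428
-60 [(3, 69), (-30, 64), (-8, 63), (2, 61), (-7, 58), (-30, 54), (-26, 48), (-24, 40), (-19, 31), (-16, 19), (-15, 12)]
-40 [(-33, 65), (-32, 63), (-29, 60), (-27, 54), (-30, 46), (-25, 44), (-22, 37), (-20, 30), (-20, 25), (-17, 20), (-13, 14)]
-20 [(-28, 65), (-28, 61), (-31, 59), (-30, 55), (-25, 47), (-24, 42), (-21, 34), (-20, 28), (-18, 22), (-14, 17), (-14, 12), (-12, 7)]
0 [(-26, 65), (-29, 63), (-30, 60), (-28, 53), (-28, 47), (-23, 41), (-23, 34), (-20, 28), (-18, 20), (-15, 14), (-11, 9)]
20 [(-28, 66), (-32, 62), (-28, 58), (-27, 52), (-25, 45), (-23, 38), (-19, 33), (-18, 25), (-16, 18), (-12, 12)]
40 [(11, 71), (-27, 65), (-27, 62), (-33, 60), (-30, 54), (-25, 46), (-23, 38), (-22, 32), (-20, 25), (-13, 16), (-12, 8)]
[ 495.09197774 -207.32317481  113.47237848] [-1.14457989 -0.19849751  0.35394609] 0.30108845352763564
```

Call:
servo_tool(
  motion=[
    [[0, 0, -0.06, 0, 0, 0, 1], [0, 0, -0.13, 0, 0, 0, 1], [0, 0, -0.166, 0, 0, 0, 1], [0, 0, -0.166, 0, 0, 0, 1], [0.001, 0.02, -0.166, 0, 0, 0, 1], [0.002, 0.04, -0.166, 0, 0, 0, 1], [0.004, 0.06, -0.166, 0, 0, 0, 1], [0.005, 0.08, -0.166, 0, 0, 0, 1], [0.006, 0.09, -0.166, 0, 0, 0, 1], [0.006, 0.09, -0.166, 0, 0, 0, 1]],
  ],
)

```text
clock: 19.5
eef_pos: [498.1, -163.1, 31.8]
eef_rot: [3.14, 0.005, 1.52]
wrist_force: [-5.6, -20.8, 2.6]
finger_gap: 0.0
finger_force: 10.5
```

```bash
python3 -c "
from h import *
plane(cam('scene'));s=manip.read_state();print(s['eef_pos'],s['wrist_force'],s['finger_gap'])"
```

```text
521
-60 [(-4, 70), (-7, 65), (-7, 61), (-7, 58), (-10, 51), (-7, 45), (-11, 39), (-8, 33), (-8, 27), (-9, 21), (-7, 14), (-7, 6)]
-40 [(-3, 69), (-6, 63), (-7, 57), (-12, 48), (-5, 40), (-7, 35), (-11, 29), (-8, 23), (-8, 19), (-9, 11), (-12, 6)]
-20 [(-27, 84), (-27, 79), (-26, 72), (-29, 66), (-24, 57), (-25, 52), (-24, 42), (-10, 25), (-9, 21), (-9, 14), (-9, 8)]
0 [(-22, 83), (-26, 74), (-26, 69), (-12, 64), (-20, 58), (-7, 52), (-10, 42), (-11, 35), (-7, 25), (-9, 15), (-7, 6)]
20 [(-11, 71), (-6, 66), (-9, 57), (-11, 53), (-11, 44), (-7, 38), (-7, 32), (-7, 26), (-10, 22), (-6, 13), (-6, 6)]
40 [(-10, 70), (-5, 68), (-10, 63), (-8, 56), (-6, 51), (-11, 44), (-10, 38), (-7, 30), (-13, 25), (-12, 19), (-8, 11)]
[ 498.07081114 -163.11045602   31.82926955] [ -4.72731742 -19.98990711   3.75441842] 0.5888863271997755
```

The door is shut against its stop (face at x≈-8, 20 N). I'll withdraw and check.

Call:
servo_tool(
  motion=[
    [[0, -0.02, 0, 0, 0, 0, 1], [-0.002, -0.06, 0, 0, 0, 0, 1], [-0.004, -0.1, 0.04, 0, 0, 0, 1], [-0.004, -0.12, 0.12, 0, 0, 0, 1], [-0.004, -0.12, 0.2, 0, 0, 0, 1], [-0.004, -0.06, 0.28, 0, 0, 0, 1], [-0.004, 0.02, 0.34, 0, 0, 0, 1], [-0.004, 0.08, 0.34, 0, 0, 0, 1], [-0.004, 0.08, 0.34, 0, 0, 0, 1], [-0.004, 0.08, 0.34, 0, 0, 0, 1]],
  ],
)

```text
clock: 20.55
eef_pos: [495.9, -120.6, 201.0]
eef_rot: [-3.142, -0.0, 1.521]
wrist_force: [-1.0, 0.5, -0.4]
finger_gap: 0.6
finger_force: 0.0
```

Run:
```python
from h import *
plane(cam('scene')); c=cam('wrist'); save(c,'w7.png'); P=cloud(c); d=P[...,:2]-[498.5,-145.3]; x=d@[.0628,.998]; y=d@[-.998,.0628]
m=(P[...,2]>32)&(P[...,2]<39)&(x>-2)&(x<74)&(abs(y)<43)&(np.hypot(x-113.5,y)>43); print(m.sum(),cv2.minEnclosingCircle(np.c_[x[m],y[m]].astype(np.float32)))
b=m&(abs(y)<3); print('bore edges',np.sort(x[b])[[0,-1]]); h=np.sort(x[b]); i=np.argmax(np.diff(h)); print(h[i],h[i+1])
s=manip.read_state();print(s['eef_pos'],s['wrist_force'])
```

```text
528
-60 [(-8, 70), (0, 67), (-8, 61), (-9, 54), (-7, 50), (-7, 44), (-6, 36), (-8, 30), (-6, 24), (-4, 16), (-7, 11)]
-40 [(-8, 71), (-5, 67), (-8, 61), (-5, 54), (-8, 50), (-8, 41), (-7, 36), (-8, 30), (-8, 23), (-9, 18), (-5, 11), (-14, 7)]
-20 [(-3, 69), (-3, 67), (-9, 61), (-7, 56), (-8, 49), (-8, 44), (-7, 37), (-7, 30), (-13, 26), (-10, 19), (-9, 13)]
0 [(-7, 71), (-9, 67), (-11, 59), (-7, 55), (-8, 48), (-8, 40), (-11, 35), (-5, 28), (-6, 23), (-4, 14), (-7, 8)]
20 [(-11, 71), (-8, 66), (-11, 62), (-11, 55), (-9, 47), (-6, 40), (-8, 34), (-10, 27), (-7, 19), (-5, 12), (-11, 7)]
40 [(-9, 69), (-3, 66), (-5, 60), (-10, 58), (-7, 48), (-9, 44), (-7, 37), (-9, 31), (-10, 24), (-6, 19), (-5, 12), (-11, 6)]
1595 ((29.58991813659668, -0.24136494100093842), 51.20534896850586)
bore edges [ 0.12696641 69.76843825]
21.345466912167883 64.89702788409396
[ 495.82260448 -121.62877517  200.63534563] [-0.75260485  0.663971   -1.42727674]
```

View pics/w7.png

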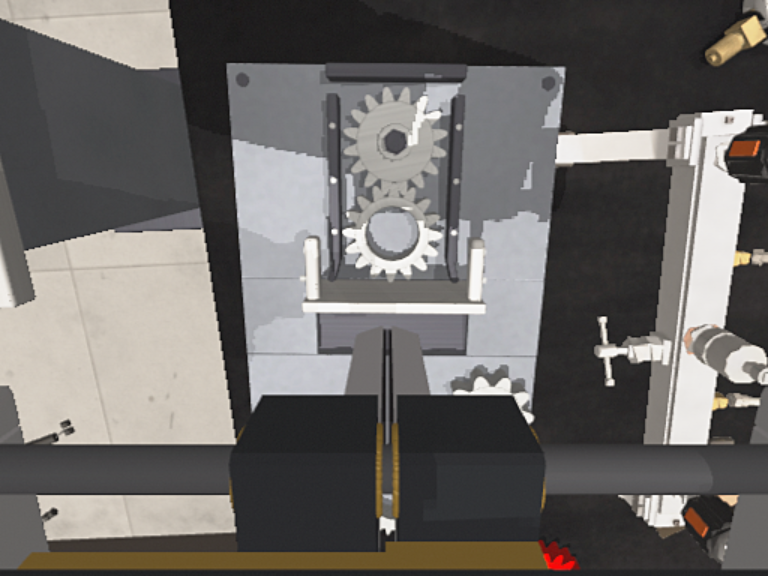

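The picture shows the gear meshed, with its bore at (392,230), its axis at x≈43 and about 71 mm from the master. The door is upright behind it with its top edge at row 307, and the arm is clear.

```bash
python3 -c "
from h import *
print(manip.sign_off())"
```

```text
the job is handed in; nothing more can be done
None
```

The 16-tooth gear is fully in mesh with the master (axes measured about 71 mm apart), the door is shut behind it, and the job was handed in at about 21 s; the hand-in did not report a verdict.

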